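Load the grinding jar with one ball, using the single-ball scoop

ROBOT

A 6-joint arm with a two-finger parallel gripper is mounted at the origin on a cart in front of the work surface, level with it; the furniture and walls round the work are solid. World frame = base frame: x ahead of the robot, y to its left, z up, the work surface at z = 0. Lengths are in m, angles in rad, forces in N, time in s.
With the tool pointing down it reaches from about 0.25 to 0.725 m from the base axis. Payload 4 kg.
Tool frame: the origin (TCP) lies at the very end of the fingers, on their centre line; the grasp point (between the pads) lies 19 mm behind it; z points along the fingers, y is the line along which they close (so a half turn about z gives the same grasp; the last joint's range is limited). The gripper opens to 85 mm and grips with 20 to 120 N. Pads are 22 mm wide; open, the fingers measure 114 mm over their backs; the gripper's body (76 mm by 85 mm) begins 54 mm behind the grasp point. The pads swing forward as they close: fully open they stand 13 mm farther back than shut.
Start: joints at [-1.167, 0.241, 0.005, 1.335, 0, 1.571], TCP at [0.196, -0.46, 0.231] pointing down, gripper open.
Joint ranges: [-2.72, 2.72], [-1.05, 1.87], [-1.09, 1.28], [-1.99, 2.15], [-1.42, 1.44], [-3.14, 3.14]. Speed limits (rad/s): [2.79, 2.79, 3.14, 3.14, 3.14, 3.14].

INTERFACE

Orientations are given as a 3x3 rotation matrix whose columns are the frame's x, y, z axes.
In Python, from workcell import * gives the robot as it stands.
- The arm moves only by the tool send_rows, never from a script. Its argument "rows" is a list of rows, each a list of 5 numbers: the shift along the tool's x, y, z in cm, then the turn about the tool's z in degrees, then the opening, from 0 (shut) to 1 (fully open). A call has 1 to 12 rows; each row is the pose to reach, as a shift and turn from the pose commanded when the call began, along the tool's axes at that moment; what a row does not reach only later rows make up. A row lasts 1/8 s, in which the tool goes at most 62.5 mm and 10.7 degrees, less where a joint would pass 70% of its speed; a pose out of reach is approached as far as the arm can. A call with a gripper value outside its range is refused whole. The fingers move at their own pace and stop on an object; "grip_force" is the grip in N (left out, the last holds). Time passes only in rows, so rows that repeat a pose let the fingers close. It gives the time, the measured TCP pose, the force, the opening and the grip force at its end, in the units of the state.
- get_obs(): the state, without advancing time (a new reading comes with each control period).
- snapshot(name): name is "scene" or "side" or "wrist"; returns a dict with "pixels" (480x640x3 uint8, red, green, blue), "fx", "fy", "cx", "cy" (pixels), "k1" (the pictures are not rectified: a ray, as slopes to the right and down, at radius r is drawn at 1 + k1 r^2 times it, then the intrinsics apply), "extrinsics" (4x4, takes a point from world to camera coordinates); the wrist camera has in their place "tool_from_camera" (4x4, takes a point from camera to tool coordinates, whose origin is the TCP and whose axes are the flange's). Camera axes: x right, y up, looking along -z (the intrinsics and any distortion apply to the point x, -y, -z); pixel columns grow to the right and rows downward; lengths in m; the calibration is good to about 2 mm. A picture is of the moment at which its call begins: read the wrist's pose just before it. There is no depth.
- close_job(): hands the job in; it is judged then, once.
The state is a dict: "time_s": time; "joint_pos": joint angles; "joint_vel": joint speeds; "joint_torque": joint torques, N m; "eef_pos": TCP position; "eef_rot": TCP orientation; "wrist_force": force on the tool from outside, world axes, zero at the start; "torque": the same for the moment, N m; "opening": finger opening in m; "grasp_force": force on a finger pad.
Only numpy, scipy, OpenCV 4.12 (cv2) and the standard library are available. Lean on these libraries where they do the work, as an engineer would, in place of code of your own. Each camera call takes 0.05 s, during which the arm holds its last target. There are 200 camera calls.

TASK

With the standing single-ball scoop, scoop the red grinding ball out of its lane in the blue tray and tip it into the open steel jar; do not touch that ball with the fingers. Then stand the scoop upright on the bare worktop and let go; the white ball stays in the tray and the jar stays standing.

Things in the scene. Friction and masses are not known exactly. Their poses are not given: they have to be found in the camera images.
- scoop_grip (a point): Centre of the yellow grip block (22 x 22 mm, 40 mm tall, black bands) on top of the loose steel scoop (0.1 kg, 95 mm tall, standing on its flat foot), 75 mm above the foot's underside. Axes: z up the scoop, -x the way its open mouth looks, y across. The foot's rear end is 26 mm toward +x; a post joins the block to the pocket's back wall below it. A tall analyser stands 55 mm or more beyond.
- scoop_lip (a point): Middle of the scoop's front lip, a 3 mm round bar along y: 28 mm toward -x from the grip centre and 73 mm below it, 2 mm above the foot's underside (lip top at 3 mm). Same axes. The mouth is 44 mm wide here, its 14 mm high side walls narrow to 30 mm inside. A ball in the pocket rolls out over the lip once the mouth is tipped down by more than about 35 degrees.
- scoop_pocket (a point): Where the centre of a ball lies in the scoop's pocket: 13 mm above the underside of the foot, 16 mm toward the mouth (-x) from the grip block's centre. Same axes as scoop_grip. One ball fills the pocket (5 mm of play fore and aft, 3 mm to either side).
- tray: Fixed blue plastic tray, 150 mm (x) by 140 mm (y), 26 mm high; origin at the centre of its underside. Two lanes along its x, centred at y = -34 and +34 mm, each 64 mm wide inside; level floor 8 mm above the origin, rims and divider 18 mm above that floor. +x end: upright wall, inside at x = +71 mm. Each lane holds one ball near its -x end; which is where varies.
- tray_ramp (a point): Foot of the 45 degree ramp that ends every lane at the tray's -x end (toward the robot), at floor height, between the two lanes: x = -52, y = 0, z = 8 mm in the tray's axes. The ramp rises from here to x = -70 mm and spans both lanes. Sliding the scoop along the floor, mouth toward -x, until its lip meets the ramp drives the ball up the ramp and over the lip into the pocket.
- red_ball_center (a point): Centre of the red ball, 24 mm diameter, 20 g, the one to load. It rolls freely.
- white_ball_center (a point): Centre of the white ball, 24 mm diameter, to be left in the tray.
- jar: Open round steel jar standing loose on the worktop, 0.4 kg, 90 mm across and 50 mm high, wall 4 mm; origin at the centre of its underside, z up. (Room: a white analyser 0.3 m high stands on the worktop with its front face at x = 0.54 m from y = -0.10 m to the left; keep the arm clear of it.)
Things that resemble listed ones, but are neither listed nor needed, are in the scene too. What is shaped like the part that bears scoop_grip but green or purple is not meant.

How it is judged:
On the way:
1. the red ball is lifted clear of the tray lying in the scoop's pocket (distance between red_ball_center and scoop_pocket below 0.014 m and height (world z) of red_ball_center above 0.055 m), for 0.2 s.
At the end, for the whole second after the job is handed in: Red ball inside the upright jar (within 36 mm of its axis, under 35 mm above its underside); jar on the worktop, tilt under 8 degrees; scoop standing released on the bare worktop (grip centre 70 to 79 mm up, tilt under 10 degrees); white ball within the tray outline (horizontal distance between red_ball_center and jar below 0.036 m and z of red_ball_center in the frame of jar below 0.035 m and angle between jar's own z axis and vertical below 0.15 rad and height (world z) of jar below 0.01 m and angle between scoop_grip's own z axis and vertical below 0.17 rad and height (world z) of scoop_grip between 0.07 and 0.079 m and x of white_ball_center in the frame of tray between -0.075 and 0.075 m and y of white_ball_center in the frame of tray between -0.07 and 0.07 m); the robot touches nothing.
It fails at once if the fingers touch the red ball (contact force between the fingers and red_ball above 0.3 N).
It fails at once if the white ball is lifted out of the tray (height (world z) of white_ball_center above 0.06 m).
It also fails if it takes over 69 s, if anything falls off the work surface, if the arm or the gripper's body presses on something with over 40 N, if the wrist force passes 120 N, or if a joint passes its speed limit or range.

## Working session

There is one attempt and no reset: what is moved stays moved. The work goes in short steps, Python scripts to look and compute and a tool call to move; the robot and the scene stay as the last step left them, time stands still between calls to the robot, and variables do not carry over. Pictures are saved under pics/ and viewed, at most 10 in all, crops included, and the job is handed in when it is done.

Besides the shell and the picture viewer there is one more tool, called after "Emit:" as name([rows], argument=value, ...), one row to a line, values as JSON. send_rows: Moves the arm, as the interface text tells. Its arguments: {"type":"object","properties":{"rows":{"type":"array","items":{"type":"array","items":{"type":"number"}}},"grip_force":{"type":"number"}},"required":["rows"]}

```bash
mkdir -p pics
cat > h.py <<'E'
from workcell import *
import numpy as np, cv2, pickle
def snap(n):
    o=get_obs(); s=snapshot(n); s['obs']={k:np.array(o[k]) for k in('eef_pos','eef_rot')}
    if n=='wrist':
        T=np.eye(4);T[:3,:3]=o['eef_rot'];T[:3,3]=o['eef_pos'];s['wc']=T@np.array(s['tool_from_camera'])
    else: s['wc']=np.linalg.inv(np.array(s['extrinsics']))
    return s
def K(s): return np.array([[s['fx'],0,s['cx']],[0,s['fy'],s['cy']],[0,0,1.]])
def ray(s,u,v):
    xy=cv2.undistortPoints(np.array([[[u,v]]],float),K(s),np.array([s['k1'],0,0,0.]))[0,0]
    d=s['wc'][:3,:3]@np.array([xy[0],-xy[1],-1]); return s['wc'][:3,3],d
def atz(s,u,v,z):
    c,d=ray(s,u,v); return c+d*(z-c[2])/d[2]
def proj(s,p):
    q=np.linalg.inv(s['wc'])@np.append(p,1); a,b=q[0]/-q[2],-q[1]/-q[2]; f=1+s['k1']*(a*a+b*b)
    return np.array([s['fx']*a*f+s['cx'],s['fy']*b*f+s['cy']])
def save(s,f): cv2.imwrite(f,np.array(s['pixels'])[...,::-1])
def crop(s,f,x,y,w,h,k): cv2.imwrite(f,cv2.resize(np.array(s['pixels'])[y:y+h,x:x+w,::-1],None,fx=k,fy=k,interpolation=cv2.INTER_CUBIC))
E
python3 - <<'E'
from h import *
for n in('scene','side'):
    s=snap(n); save(s,f'pics/{n}.png'); pickle.dump(s,open(n+'.pkl','wb')); print(n,s['wc'].round(3).tolist(),s['fx'],s['k1'])
o=get_obs(); print(o)
E
```

```text
scene [[-0.826, 0.275, -0.492, -0.089], [-0.564, -0.38, 0.734, 0.676], [0.015, 0.883, 0.469, 0.609], [0.0, 0.0, 0.0, 1.0]] 612.4969255929643 -0.04179163484387702
side [[0.895, 0.271, -0.353, 0.097], [-0.445, 0.528, -0.723, -1.006], [-0.01, 0.805, 0.593, 0.766], [0.0, 0.0, 0.0, 1.0]] 555.0651318037449 -0.1606489665522523
{'time_s': 0.1, 'joint_pos': array([-1.16701364e+00,  2.41358807e-01,  3.86609320e-03,  1.33519428e+00,
        2.82208697e-05,  1.57081191e+00]), 'joint_vel': array([-4.56060613e-06, -1.66621773e-03,  2.26317544e-03,  2.30109527e-03,
       -8.25266228e-04,  7.79170168e-04]), 'joint_torque': array([-1.77532570e-05, -3.73138082e+01,  2.53009737e+01,  1.08779641e-02,
       -7.80942355e-05, -1.13442960e-05]), 'eef_pos': array([ 0.19623761, -0.45927222,  0.23049413]), 'eef_rot': array([[ 9.19587502e-01,  3.92884604e-01, -7.16889013e-04],
       [ 3.92885257e-01, -9.19585838e-01,  1.74970549e-03],
       [ 2.81913643e-05, -1.89066242e-03, -9.99998212e-01]]), 'wrist_force': array([0.18165047, 0.44812271, 0.47521132]), 'torque': array([-0.01410116, -0.00824845, -0.03652133]), 'grasp_force': 0.0, 'opening': 0.08493172915324873}
```

View pics/scene.png

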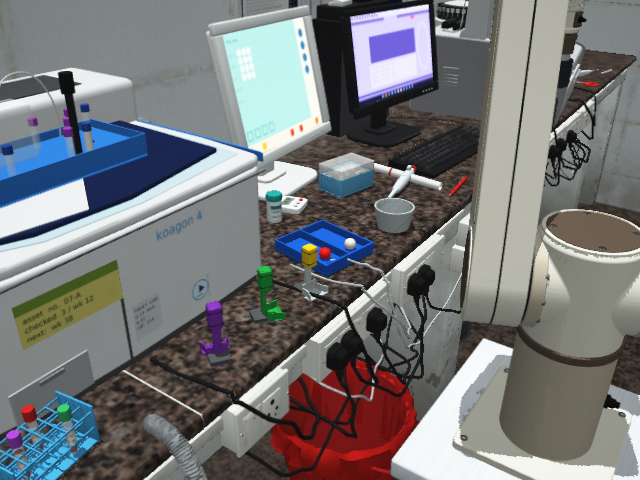

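View pics/side.png

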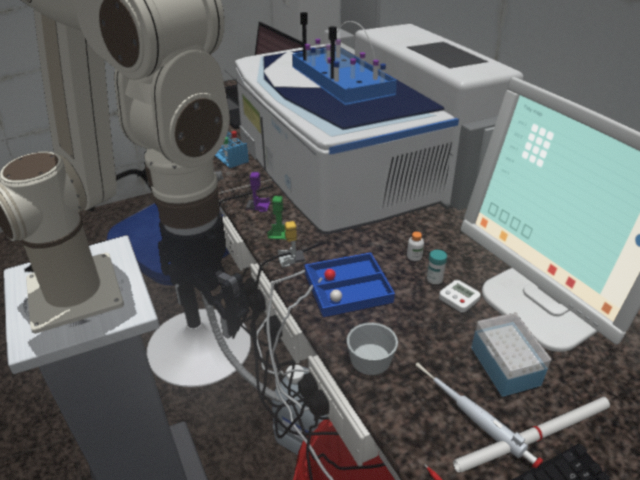

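The scene view shows the yellow scoop at (310,257), with look-alikes in green at (265,283) and purple at (213,320). The blue tray holds the red ball at (325,253) and the white ball at (349,243), and the jar is at (394,214). In the side view, the yellow scoop is at (290,235), the red ball at (330,273), the white ball at (336,296) and the jar at (372,347). I choose the yellow one by its description, and check it in a close crop.

Run:
```python
from h import *
a=pickle.load(open('scene.pkl','rb'));b=pickle.load(open('side.pkl','rb'))
def c(s,x,y,w,h,k): return cv2.resize(np.array(s['pixels'])[y:y+h,x:x+w,::-1],None,fx=k,fy=k,interpolation=cv2.INTER_CUBIC)
A=c(a,260,190,160,115,5); B=c(b,240,210,170,170,3.5)
cv2.imwrite('pics/a.png',A);cv2.imwrite('pics/b.png',B)
```

```text
(no output)
```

View pics/a.png

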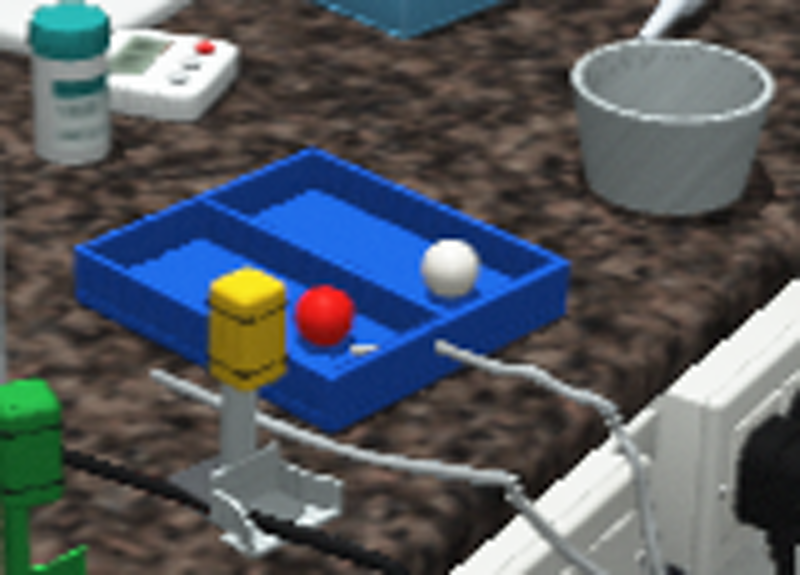

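View pics/b.png

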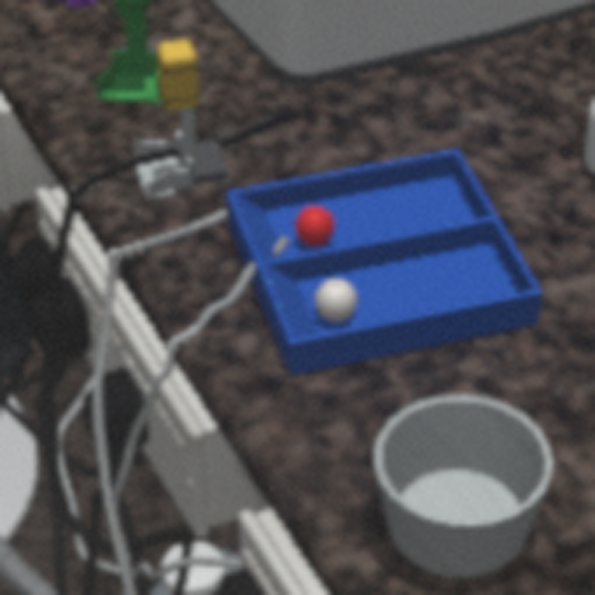

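Run:
```python
from h import *
a=pickle.load(open('scene.pkl','rb'));b=pickle.load(open('side.pkl','rb'))
fa=lambda u,v:(260+u/5,190+v/5); fb=lambda u,v:(240+u/3.5,210+v/3.5)
def tri(p,q):
    c1,d1=ray(a,*fa(*p));c2,d2=ray(b,*fb(*q));t=np.linalg.lstsq(np.c_[d1,-d2],c2-c1,rcond=None)[0]
    x,y=c1+t[0]*d1,c2+t[1]*d2;return (x+y)/2,np.linalg.norm(x-y)
for n,p,q in[('grip',(247,330),(179,78)),('red',(325,315),(315,226)),('white',(450,269),(336,301)),('jarrim',(672,82),(463,453)),
 ('tfarL',(77,247),(457,152)),('tfarR',(313,150),(540,293)),('tnearR',(570,265),(294,347)),('tnearL',(333,380),(230,193))]:
    x,e=tri(p,q);print(n,x.round(4),round(e,4))
print('foot/lip scene: lip L,R', [atz(a,*fa(*p),.002).round(4) for p in[(235,552),(338,508)]],'wall tops z14',[atz(a,*fa(*p),.014).round(4) for p in[(215,492),(340,485)]])
print('blocktop corners scene z.095',[atz(a,*fa(*p),.095).round(4) for p in[(210,283),(245,270),(285,281),(250,300)]])
```

```text
grip [ 0.4698 -0.1107  0.0732] 0.0001
red [ 0.508  -0.2177  0.0199] 0.001
white [ 0.4887 -0.2813  0.0192] 0.0006
jarrim [ 0.475  -0.4411  0.0498] 0.0029
tfarL [ 0.6181 -0.1986  0.0243] 0.0006
tfarR [ 0.5928 -0.3333  0.024 ] 0.0005
tnearR [ 0.4478 -0.308   0.0228] 0.0018
tnearL [ 0.4735 -0.1713  0.0238] 0.0025
foot/lip scene: lip L,R [array([ 0.4518, -0.0786,  0.002 ]), array([ 0.4382, -0.1247,  0.002 ])] wall tops z14 [array([ 0.4703, -0.0918,  0.014 ]), array([ 0.4359, -0.1224,  0.014 ])]
blocktop corners scene z.095 [array([ 0.4777, -0.099 ,  0.095 ]), array([ 0.4733, -0.1143,  0.095 ]), array([ 0.457 , -0.1159,  0.095 ]), array([ 0.4588, -0.097 ,  0.095 ])]
```

The crops confirm the choice. The yellow-gripped scoop has a steel body and its mouth faces the robot, while green and purple are rejected. The triangulated heights also agree with the description: grip 73 mm, balls 20 mm, rim 24 mm, jar 50 mm. The tool only turns about its own z, so I'll tip the scoop by levering it in the pads. I test the turn sense first while moving over.

Emit:
send_rows([
  [5, -2.7, 0, 10, 1],
  [10, -5.5, 0, 10, 1],
])

```text
time_s: 0.35
eef_pos: [0.267, -0.3691, 0.2306]
eef_rot: [[0.975, 0.224, -0.0], [0.224, -0.975, 0.001], [-0.0, -0.001, -1.0]]
wrist_force: [0.4, 0.1, 0.2]
opening: 0.0854
grasp_force: 0.0
```

Run:
```python
from h import *
o=get_obs();print(o['joint_pos'],o['eef_pos'],o['eef_rot'])
```

```text
[-9.44729533e-01  1.53878648e-01 -1.05457516e-01  1.31246467e+00
  3.12257325e-04  1.97118471e+00] [ 0.26702094 -0.36910677  0.23063367] [[ 9.74642544e-01  2.23767289e-01 -3.35565575e-04]
 [ 2.23767517e-01 -9.74642039e-01  9.96957051e-04]
 [-1.03969940e-04 -1.04676543e-03 -9.99999447e-01]]
```

Emit:
send_rows([
  [3, -2, 0, -10, 1],
  [6, -5, 0, -20, 1],
  [9, -8, 0, -30, 1],
  [12, -10, 0, -40, 1],
  [15, -12, 0, -50, 1],
  [18, -14, 0, -60, 1],
  [21, -17, 0, -70, 1],
  [24, -19, 0, -80, 1],
  [25.7, -20.6, 0, -90, 1],
  [25.7, -20.6, 1, -100, 1],
  [25.7, -20.6, 2, -110, 1],
  [25.7, -20.6, 3, -120, 1],
])

```text
time_s: 1.85
eef_pos: [0.4699, -0.1106, 0.2005]
eef_rot: [[-0.688, 0.726, -0.001], [0.726, 0.688, 0.0], [0.001, -0.001, -1.0]]
wrist_force: [0.0, -0.4, -0.2]
opening: 0.0855
grasp_force: 0.0
```

Emit:
send_rows([
  [0, 0, 0, -10, 1],
  [0, 0, 0, -20, 1],
  [0, 0, 0, -30, 1],
  [0, 0, 0, -30, 1],
])

```text
time_s: 2.35
eef_pos: [0.4699, -0.1108, 0.2009]
eef_rot: [[-0.956, 0.292, -0.001], [0.292, 0.956, 0.0], [0.001, -0.0, -1.0]]
wrist_force: [0.8, -0.3, -0.1]
opening: 0.0855
grasp_force: 0.0
```

Run:
```python
from h import *
o=get_obs();print(o['joint_pos'],o['eef_pos'],o['eef_rot'])
s=snap('wrist');save(s,'pics/w1.png');pickle.dump(s,open('w1.pkl','wb'))
print(s['wc'].round(3).tolist(), [proj(s,p) for p in [(.47,-.111,.095),(.508,-.218,.02)]])
```

```text
[-2.31572492e-01  2.23472330e-01 -9.77043925e-02  1.25066702e+00
  1.93753987e-05  6.47388383e-02] [ 0.46992405 -0.11080331  0.20086619] [[-9.56419530e-01  2.91994268e-01 -1.01500821e-03]
 [ 2.91994157e-01  9.56420067e-01  2.59248427e-04]
 [ 1.04647327e-03 -4.84262074e-05 -9.99999451e-01]]
[[0.292, -0.915, -0.278, 0.399], [0.957, 0.279, 0.085, -0.089], [0.0, -0.29, 0.957, 0.344], [0.0, 0.0, 0.0, 1.0]] [array([320.02773745, 236.21485115]), array([228.00473188, 279.98684443])]
```

View pics/w1.png

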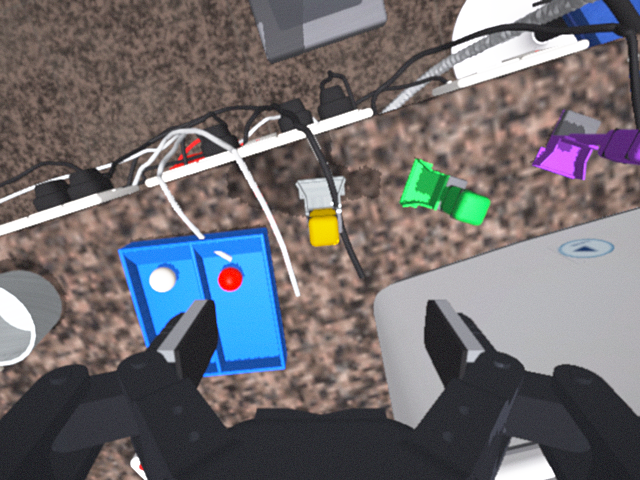

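The wrist view shows the scoop block at (324,228) with its mouth toward the top of the image, lip from (298,180) to (345,178). The red ball is at (230,279) and the white at (162,279). An enlarged crop will give the fine pose.

Run:
```python
from h import *
s=pickle.load(open('w1.pkl','rb'))
crop(s,'pics/w1c.png',270,160,100,100,6)
```

```text
(no output)
```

View pics/w1c.png

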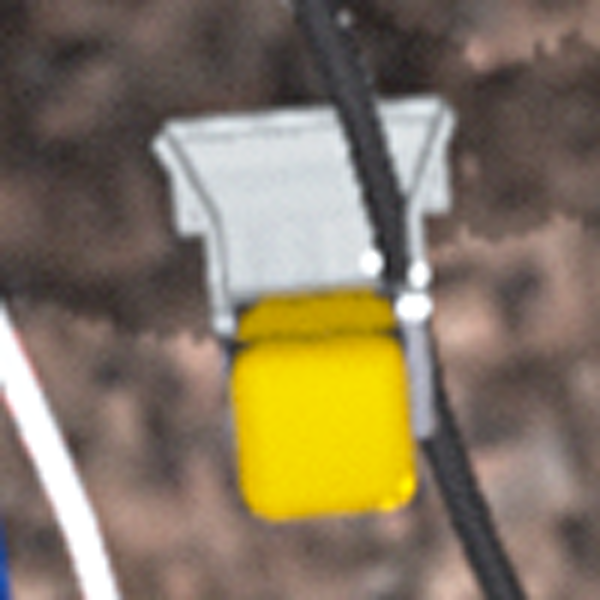

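Run:
```python
from h import *
s=pickle.load(open('w1.pkl','rb'))
f=lambda u,v:(270+u/6,160+v/6)
print('top',atz(s,*f(323,427),.095))
e=[atz(s,*f(*p),.095) for p in[(235,343),(403,333)]];d=e[0]-e[1];print('edge yaw',np.degrees(np.arctan2(d[0],d[1])),np.linalg.norm(d))
e=[atz(s,*f(*p),.003) for p in[(165,128),(448,102)]];d=e[1]-e[0];print('lip',(e[0]+e[1])/2,'yaw',-np.degrees(np.arctan2(d[0],d[1])),np.linalg.norm(d))
print('red',atz(s,230,279,.02),'white',atz(s,162.5,279,.02))
for p in[(121,247),(268,230),(285,368)]: print(atz(s,*p,.026))
```

```text
top [ 0.46713697 -0.10722512  0.095     ]
edge yaw -166.53464960999798 0.020194342353535927
lip [ 0.44198788 -0.10151853  0.003     ] yaw -11.734819254875676 0.04530677744997614
red [ 0.50758627 -0.21572156  0.02      ] white [ 0.48808661 -0.27985787  0.02      ]
[ 0.44481923 -0.3004445   0.026     ]
[ 0.4697243  -0.16159808  0.026     ]
[ 0.61765679 -0.19480681  0.026     ]
```

Scoop: grip at about (0.468, −0.108), yaw −13°; the edge, lip and lip-to-grip readings agree. Descend and grip.

Emit:
send_rows([
  [0.3, 0.2, 2, -4, 1],
  [0.3, 0.2, 5, -4, 1],
  [0.3, 0.2, 8, -4, 1],
  [0.3, 0.2, 11, -4, 1],
  [0.3, 0.2, 13.5, -4, 1],
  [0.3, 0.2, 14.6, -4, 1],
  [0.3, 0.2, 14.6, -4, 0],
  [0.3, 0.2, 14.6, -4, 0],
  [0.3, 0.2, 14.6, -4, 0],
  [0.3, 0.2, 14.6, -4, 0],
  [0.3, 0.2, 14.6, -4, 0],
  [0.3, 0.2, 14.6, -4, 0],
], grip_force=80)

```text
time_s: 3.9
eef_pos: [0.469, -0.1083, 0.0564]
eef_rot: [[-0.975, 0.223, 0.002], [0.223, 0.975, -0.0], [-0.002, 0.0, -1.0]]
wrist_force: [0.1, 0.7, 5.2]
opening: 0.0212
grasp_force: 78.5
```

Emit:
send_rows([
  [0, 0, -2, 0, 0],
  [0, 0, -4.5, 0, 0],
  [0, 0, -7, 0, 0],
  [-1.5, -1.5, -7, 0, 0],
  [-3.5, -3, -7, -2.3, 0],
  [-6, -5, -7, -2.3, 0],
  [-8.5, -7, -7, -2.3, 0],
  [-10, -8.5, -7, -2.3, 0],
  [-11.2, -9.2, -7, -2.3, 0],
  [-11.2, -9.2, -7, -2.3, 0],
  [-11.2, -9.2, -7, -2.3, 0],
])

```text
time_s: 5.28
eef_pos: [0.5558, -0.2222, 0.1247]
eef_rot: [[-0.983, 0.183, -0.002], [0.183, 0.983, 0.001], [0.002, 0.0, -1.0]]
wrist_force: [1.0, -0.3, -1.7]
opening: 0.0214
grasp_force: 78.1
```

Run:
```python
from h import *
s=snap('wrist');save(s,'pics/w2.png');pickle.dump(s,open('w2.pkl','wb'));print(s['obs'])
```

```text
{'eef_pos': array([ 0.55582637, -0.22217791,  0.12472377]), 'eef_rot': array([[-9.83075314e-01,  1.83194112e-01, -1.68626979e-03],
       [ 1.83193028e-01,  9.83076655e-01,  7.77563046e-04],
       [ 1.80017744e-03,  4.55490166e-04, -9.99998276e-01]])}
```

View pics/w2.png

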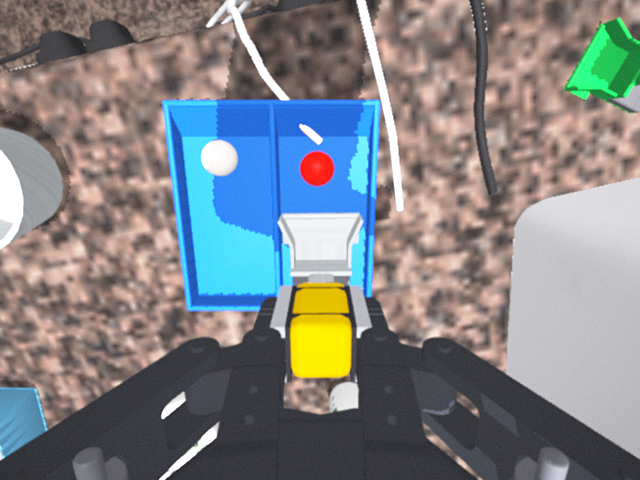

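The wrist view shows the tray square to the tool, rim corners at (164,100) and (380,101). The red ball is at (317,168), and the scoop's lip runs (282,214)–(361,214), held upright and in line with the ball.

Run:
```python
from h import *
s=pickle.load(open('w2.pkl','rb'));R=s['obs']['eef_rot'];p=s['obs']['eef_pos']
X=-R[:,0];Y=R[:,1]  # scoop axes
for n,q,z in[('nearR',(164,100),.026),('nearL',(380,101),.026),('farR',(188,310),.026),('div',(274,101),.026),('div far',(281,300),.026),('red',(317,168),.02),('white',(219,158),.02),('lipR',(281,214),.071),('lipL',(362,214),.071)]:
    d=atz(s,*q,z)-p; print(n,(1e3*np.array([d@X,d@Y])).round(1))
```

```text
nearR [-92.7 -99.9]
nearL [-92.   38.1]
farR [  56.6 -100.6]
div [-91.9 -29.6]
div far [ 48.2 -29.5]
red [-49.1  -2.3]
white [-55.9 -69.3]
lipR [-28.5 -22.3]
lipL [-28.5  23.7]
```

Emit:
send_rows([
  [-0.5, -0.1, 0, 0, 0],
  [-0.5, -0.1, 1.5, 0, 0],
  [-0.5, -0.1, 3.5, 0, 0],
  [-0.5, -0.1, 5, 0, 0],
  [-0.5, -0.1, 5.7, 0, 0],
  [-0.5, -0.1, 5.7, 0, 0],
])

```text
time_s: 6.08
eef_pos: [0.561, -0.2244, 0.0676]
eef_rot: [[-0.983, 0.183, -0.001], [0.183, 0.983, 0.001], [0.001, 0.0, -1.0]]
wrist_force: [0.5, -0.1, -1.2]
opening: 0.0211
grasp_force: 78.1
```

Emit:
send_rows([
  [0, 0, 0.1, 0, 0],
  [0, 0, 0.2, 0, 0],
  [0, 0, 0.2, 0, 0],
])

```text
time_s: 6.45
eef_pos: [0.5617, -0.2247, 0.0667]
eef_rot: [[-0.983, 0.183, 0.001], [0.183, 0.983, -0.0], [-0.001, -0.0, -1.0]]
wrist_force: [0.9, -0.3, -1.7]
opening: 0.021
grasp_force: 78.1
```

Emit:
send_rows([
  [0, 0, 0.1, 0, 0],
  [0, 0, 0.1, 0, 0],
])

```text
time_s: 6.7
eef_pos: [0.5614, -0.2246, 0.0653]
eef_rot: [[-0.983, 0.183, -0.0], [0.183, 0.983, 0.0], [0.0, 0.0, -1.0]]
wrist_force: [-0.1, 0.2, -0.1]
opening: 0.0209
grasp_force: 78.1
```

Emit:
send_rows([
  [0, 0, 0.1, 0, 0],
  [0, 0, 0.1, 0, 0],
])

```text
time_s: 6.95
eef_pos: [0.5615, -0.2247, 0.0645]
eef_rot: [[-0.983, 0.183, 0.0], [0.183, 0.983, -0.0], [-0.0, -0.0, -1.0]]
wrist_force: [-0.4, 0.1, 1.0]
opening: 0.0209
grasp_force: 78.3
```

Emit:
send_rows([
  [0, 0, 0.05, 0, 0],
  [0, 0, 0.05, 0, 0],
])

```text
time_s: 7.2
eef_pos: [0.5615, -0.2247, 0.0644]
eef_rot: [[-0.983, 0.183, 0.0], [0.183, 0.983, -0.0], [-0.001, -0.0, -1.0]]
wrist_force: [-1.9, 0.9, 5.4]
opening: 0.0211
grasp_force: 78.5
```

Emit:
send_rows([
  [0.4, 0, -0.03, 0, 0],
  [0.8, 0, -0.03, 0, 0],
  [1.2, 0, -0.03, 0, 0],
  [1.6, 0, -0.03, 0, 0],
  [2.0, 0, -0.03, 0, 0],
  [2.4, 0, -0.03, 0, 0],
  [2.8, 0, -0.03, 0, 0],
  [3.1, 0, -0.03, 0, 0],
  [3.4, 0, -0.03, 0, 0],
  [3.7, 0, -0.03, 0, 0],
  [4.0, 0, -0.03, 0, 0],
  [4.0, 0, -0.03, 0, 0],
])

```text
time_s: 8.7
eef_pos: [0.5219, -0.2173, 0.0644]
eef_rot: [[-0.983, 0.183, 0.0], [0.183, 0.983, -0.0], [-0.0, -0.0, -1.0]]
wrist_force: [2.2, 0.4, 5.9]
opening: 0.021
grasp_force: 78.9
```

Emit:
send_rows([
  [0.2, 0, 0, 0, 0],
  [0.4, 0, 0, 0, 0],
  [0.4, 0, 0, 0, 0],
])

```text
time_s: 9.07
eef_pos: [0.5181, -0.2166, 0.0644]
eef_rot: [[-0.983, 0.183, 0.0], [0.183, 0.983, -0.0], [-0.0, -0.0, -1.0]]
wrist_force: [2.0, -1.2, 6.2]
opening: 0.0211
grasp_force: 78.9
```

Emit:
send_rows([
  [0.1, 0, 0, 0, 0],
  [0.2, 0, 0, 0, 0],
  [0.2, 0, 0, 0, 0],
])

```text
time_s: 9.45
eef_pos: [0.5164, -0.2162, 0.0644]
eef_rot: [[-0.983, 0.183, 0.001], [0.183, 0.983, -0.0], [-0.001, -0.0, -1.0]]
wrist_force: [3.0, 0.2, 5.8]
opening: 0.0213
grasp_force: 78.9
```

Run:
```python
from h import *
s=snap('wrist');crop(s,'pics/w3.png',220,100,200,200,3)
```

```text
(no output)
```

View pics/w3.png

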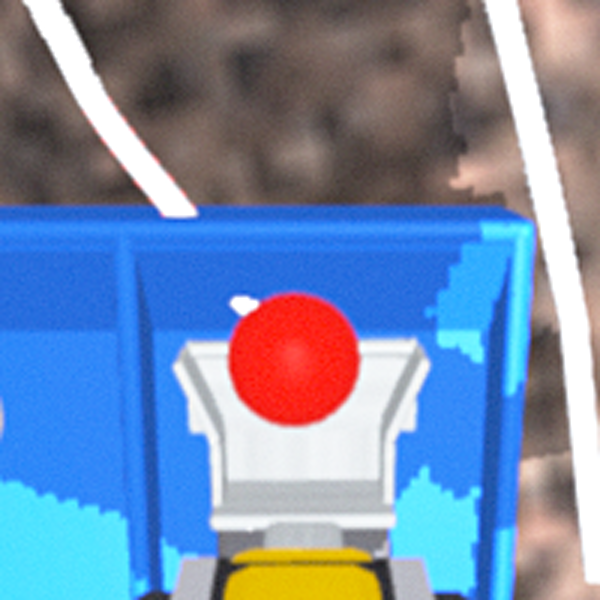

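The red ball (crop 294,358) is centred on the lip (y≈345), and the ramp foot (y≈328) is about 5 mm ahead. Keep pushing.

Emit:
send_rows([
  [0.2, 0, 0, 0, 0],
  [0.4, 0, 0, 0, 0],
  [0.5, 0, 0, 0, 0],
  [0.6, 0, 0, 0, 0],
  [0.6, 0, 0, 0, 0],
  [0.6, 0, 0, 0, 0],
])

```text
time_s: 10.25
eef_pos: [0.5134, -0.2158, 0.0647]
eef_rot: [[-0.983, 0.183, 0.006], [0.183, 0.983, -0.001], [-0.006, 0.0, -1.0]]
wrist_force: [8.2, -1.4, 1.3]
opening: 0.0211
grasp_force: 78.4
```

Run:
```python
from h import *
s=snap('wrist');I=np.array(s['pixels']).astype(int)
m=((I[...,0]>150)&(I[...,1]<60)&(I[...,2]<60)).astype(np.uint8)
n,l,st,c=cv2.connectedComponentsWithStats(m)
i=1+np.argmax(st[1:,4]);print(c[i],st[i])
p=s['obs']['eef_pos'];R=s['obs']['eef_rot'];d=atz(s,*c[i],.021)-p;print(p,-d@R[:,0],d@R[:,1])
crop(s,'pics/w4.png',220,100,200,200,3)
```

```text
[317.54272152 247.06408228] [ 298  227   40   41 1264]
[ 0.51337249 -0.21577911  0.06474282] -0.012053216450591271 -0.0015079205392707286
```

The ball lies in the pocket, at x −12 mm from the grip and y −1.5 mm. Lift.

Emit:
send_rows([
  [-0.3, 0, 0, 0, 0],
  [-0.3, 0, -0.5, 0, 0],
  [-0.3, 0, -1.5, 0, 0],
  [-0.3, 0, -3, 0, 0],
  [-0.3, 0, -4.5, 0, 0],
  [-0.3, 0, -6, 0, 0],
  [-0.3, 0, -7.5, 0, 0],
  [-0.3, 0, -9, 0, 0],
  [-0.3, 0, -9, 0, 0],
  [-0.3, 0, -9, 0, 0],
  [-0.3, 0, -9, 0, 0],
])

```text
time_s: 11.68
eef_pos: [0.5127, -0.2154, 0.1532]
eef_rot: [[-0.983, 0.183, -0.002], [0.183, 0.983, 0.001], [0.002, 0.0, -1.0]]
wrist_force: [0.1, -0.1, -1.3]
opening: 0.0211
grasp_force: 78.2
```

Run:
```python
from h import *
s=snap('wrist');I=np.array(s['pixels']).astype(int);pickle.dump(s,open('w5.pkl','wb'))
m=((I[...,0]>150)&(I[...,1]<60)&(I[...,2]<60)).astype(np.uint8)
n,l,st,c=cv2.connectedComponentsWithStats(m)
i=1+np.argmax(st[1:,4]);print(c[i],st[i])
p=s['obs']['eef_pos'];R=s['obs']['eef_rot'];d=atz(s,*c[i],p[2]-.0435)-p;print(p,-d@R[:,0],d@R[:,1])
save(s,'pics/w5.png')
```

```text
[317.87066975 244.34719015] [ 298  224   41   41 1299]
[ 0.51268413 -0.21540225  0.15322753] -0.01368352311806401 -0.0013226662216286186
```

View pics/w5.png

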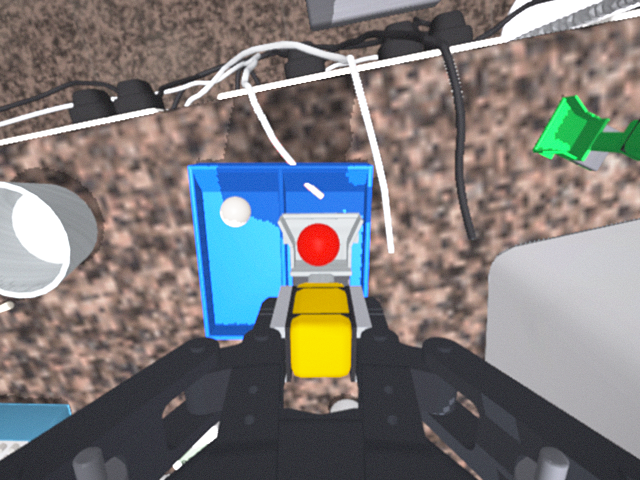

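The ball sits in the pocket at pixel (318,244) and the jar is undisturbed at the left. The tray is fixed, so I pre-tilt the scoop on its near edge with a low grip: rear of the foot on the edge, mouth over the bench, staying well under 35°. The force reading there will also show how stiffly the grip pivots.

Emit:
send_rows([
  [1, 0, 0, 0, 0],
  [2.5, 0, 0, 0, 0],
  [4, 0, 0, 0, 0],
  [5.5, 0, 0, 0, 0],
  [6.5, 0, 0, 0, 0],
  [6.9, 0, 0.5, 0, 0],
  [6.9, 0, 2, 0, 0],
  [6.9, 0, 4, 0, 0],
  [6.9, 0, 6, 0, 0],
  [6.9, 0, 6.8, 0, 0],
  [6.9, 0, 6.8, 0, 0],
], grip_force=20)

```text
time_s: 13.1
eef_pos: [0.445, -0.2028, 0.0851]
eef_rot: [[-0.983, 0.183, -0.002], [0.183, 0.983, 0.001], [0.002, 0.0, -1.0]]
wrist_force: [-0.0, -0.6, -1.7]
opening: 0.0212
grasp_force: 78.2
```

Emit:
send_rows([
  [0.1, 0, 0.1, 0, 0],
  [0.1, 0, 0.2, 0, 0],
  [0.2, 0, 0.3, 0, 0],
  [0.4, 0, 0.4, 0, 0],
  [0.4, 0, 0.4, 0, 0],
])

```text
time_s: 13.72
eef_pos: [0.4417, -0.2024, 0.0824]
eef_rot: [[-0.983, 0.183, 0.001], [0.183, 0.983, -0.0], [-0.001, -0.0, -1.0]]
wrist_force: [0.3, -0.2, -0.5]
opening: 0.0212
grasp_force: 78.3
```

Emit:
send_rows([
  [0, 0, 0, 0, 0.15],
  [0, 0, 0, 0, 0.15],
], grip_force=20)

```text
time_s: 13.98
eef_pos: [0.4417, -0.2024, 0.0824]
eef_rot: [[-0.983, 0.183, 0.001], [0.183, 0.983, -0.0], [-0.001, -0.0, -1.0]]
wrist_force: [-0.3, -0.0, 1.9]
opening: 0.0212
grasp_force: 78.3
```

The grip force only changes on a fresh grasp. I'll stand the loaded scoop on the level lane floor, then regrip at 20 N.

Emit:
send_rows([
  [0, 0, -1.5, 0, 0],
  [0, 0, -3, 0, 0],
  [-1, 0, -3, 0, 0],
  [-2.5, 0, -3, 0, 0],
  [-4.5, 0, -3, 0, 0],
  [-6.5, 0, -3, 0, 0],
  [-8, 0, -3, 0, 0],
  [-8.8, 0, -2.5, 0, 0],
  [-8.8, 0, -1, 0, 0],
  [-8.8, 0, 0.5, 0, 0],
  [-8.8, 0, 1.3, 0, 0],
  [-8.8, 0, 1.5, 0, 0],
])

```text
time_s: 15.48
eef_pos: [0.527, -0.2181, 0.066]
eef_rot: [[-0.983, 0.183, -0.002], [0.183, 0.983, 0.001], [0.002, 0.0, -1.0]]
wrist_force: [0.2, 0.6, -0.3]
opening: 0.0211
grasp_force: 78.2
```

Emit:
send_rows([
  [0, 0, 0.1, 0, 0],
  [0, 0, 0.2, 0, 0],
  [0, 0, 0.2, 0, 0],
])

```text
time_s: 15.85
eef_pos: [0.5282, -0.2185, 0.0655]
eef_rot: [[-0.983, 0.183, 0.001], [0.183, 0.983, -0.0], [-0.001, -0.0, -1.0]]
wrist_force: [0.2, -0.6, -0.8]
opening: 0.0208
grasp_force: 78.2
```

Emit:
send_rows([
  [0, 0, 0.08, 0, 0],
  [0, 0, 0.08, 0, 0],
  [0, 0, 0.08, 0, 0.4],
  [0, 0, 0.08, 0, 0.4],
  [0, 0, 0.08, 0, 0.4],
  [0, 0, 0.08, 0, 0.4],
])

```text
time_s: 16.6
eef_pos: [0.528, -0.2184, 0.0644]
eef_rot: [[-0.983, 0.183, 0.0], [0.183, 0.983, -0.0], [-0.0, -0.0, -1.0]]
wrist_force: [0.4, -0.2, -0.3]
opening: 0.0342
grasp_force: 0.0
```

Emit:
send_rows([
  [0, 0, 0, 0, 0],
  [0, 0, 0, 0, 0],
  [0, 0, 0, 0, 0],
  [0, 0, 0, 0, 0],
  [0, 0, 0, 0, 0],
], grip_force=20)

```text
time_s: 17.23
eef_pos: [0.5281, -0.2184, 0.0644]
eef_rot: [[-0.983, 0.183, 0.0], [0.183, 0.983, -0.0], [-0.0, 0.0, -1.0]]
wrist_force: [1.1, 0.8, -0.2]
opening: 0.0215
grasp_force: 23.0
```

```bash
cat >> h.py <<'E'
def red(zrel=-.0435):
    s=snap('wrist');I=np.array(s['pixels']).astype(int)
    m=((I[...,0]>150)&(I[...,1]<60)&(I[...,2]<60)).astype(np.uint8)
    n,l,st,c=cv2.connectedComponentsWithStats(m); i=1+np.argmax(st[1:,4])
    p=s['obs']['eef_pos'];R=s['obs']['eef_rot'];d=atz(s,*c[i],p[2]+zrel)-p
    print('red px',c[i].round(1),st[i],'scoop x,y mm',(-1e3*d@R[:,0]).round(1),(1e3*d@R[:,1]).round(1)); return s
E
python3 -c "
from h import *
red()
s=pickle.load(open('w1.pkl','rb'))
print([atz(s,u,v,0).round(3) for u,v in[(0,230),(360,113)]])"
```

```text
red px [317.3 246. ] [ 297  226   41   41 1249] scoop x,y mm -12.7 -1.6
[array([ 0.396, -0.428,  0.   ]), array([ 0.395, -0.05 ,  0.   ])]
```

Emit:
send_rows([
  [0, 0, -1, 0, 0],
  [0, 0, -3, 0, 0],
  [0, 0, -5, 0, 0],
  [1, 0, -5, 0, 0],
  [2.5, 0, -5, 0, 0],
  [4.5, 0, -5, 0, 0],
  [6.5, 0, -5, 0, 0],
  [7.8, 0, -5, 0, 0],
  [8.2, 0, -4.5, 0, 0],
  [8.2, 0, -3, 0, 0],
  [8.2, 0, -2.1, 0, 0],
  [8.2, 0, -1.9, 0, 0],
])

```text
time_s: 18.77
eef_pos: [0.447, -0.2031, 0.0824]
eef_rot: [[-0.983, 0.183, -0.002], [0.183, 0.983, 0.001], [0.002, 0.001, -1.0]]
wrist_force: [-2.8, 1.7, 6.6]
opening: 0.0215
grasp_force: 23.9
```

Emit:
send_rows([
  [0, 0, 0.1, 0, 0],
  [0.1, 0, 0.2, 0, 0],
  [0.2, 0, 0.3, 0, 0],
  [0.2, 0, 0.3, 0, 0],
])

```text
time_s: 19.27
eef_pos: [0.4467, -0.2031, 0.0822]
eef_rot: [[-0.983, 0.183, 0.003], [0.183, 0.983, -0.0], [-0.003, 0.0, -1.0]]
wrist_force: [-2.8, 3.5, 10.4]
opening: 0.022
grasp_force: 24.4
```

```bash
python3 -c "
from h import *
red(); o=get_obs(); print(o['torque'],o['wrist_force'])"
```

```text
red px [318.5 238. ] [ 298  218   42   41 1338] scoop x,y mm -17.4 -1.0
[0.52154775 0.47962812 0.03425842] [-3.61171289  2.15548488 11.32076212]
```

Emit:
send_rows([
  [0.2, 0, 0.1, 0, 0],
  [0.4, 0, 0.2, 0, 0],
  [0.6, 0, 0.3, 0, 0],
  [0.6, 0, 0.3, 0, 0],
])

```text
time_s: 19.82
eef_pos: [0.4434, -0.2025, 0.0808]
eef_rot: [[-0.983, 0.182, 0.009], [0.182, 0.983, -0.001], [-0.009, 0.0, -1.0]]
wrist_force: [-0.8, 3.8, 15.7]
opening: 0.022
grasp_force: 21.8
```

```bash
python3 -c "
from h import *
red(); o=get_obs(); print(o['torque'],o['wrist_force'])"
```

```text
red px [318.5 240.4] [ 298  220   42   41 1298] scoop x,y mm -16.0 -0.9
[ 0.71689273 -0.14432808  0.09022798] [-0.86948613  2.47060718 14.25676635]
```

Emit:
send_rows([
  [0.3, 0, 0.15, 0, 0],
  [0.6, 0, 0.3, 0, 0],
  [0.9, 0, 0.45, 0, 0],
  [1.2, 0, 0.6, 0, 0],
  [1.2, 0, 0.6, 0, 0],
])

```text
time_s: 20.5
eef_pos: [0.4299, -0.1999, 0.0733]
eef_rot: [[-0.983, 0.183, 0.005], [0.183, 0.983, -0.001], [-0.005, 0.0, -1.0]]
wrist_force: [-1.7, 2.7, 9.8]
opening: 0.0221
grasp_force: 20.7
```

```bash
python3 -c "
from h import *
save(red(),'pics/w6.png'); o=get_obs(); print(o['torque'],o['wrist_force'])"
```

```text
red px [318.4 259.8] [ 299  240   40   40 1219] scoop x,y mm -4.6 -1.1
[0.59651299 0.00951691 0.08158296] [-0.68251366  1.74684407 10.32465525]
```

The scoop pivots in the grip, now about 12° by the ball's shift of 13 mm, at about 10 N. I continue the arc to about 27°.

Emit:
send_rows([
  [0.3, 0, 0.2, 0, 0],
  [0.6, 0, 0.4, 0, 0],
  [0.9, 0, 0.6, 0, 0],
  [1.2, 0, 0.8, 0, 0],
  [1.2, 0, 0.8, 0, 0],
])

```text
time_s: 21.18
eef_pos: [0.4174, -0.1978, 0.0643]
eef_rot: [[-0.983, 0.183, 0.003], [0.183, 0.983, -0.001], [-0.003, 0.0, -1.0]]
wrist_force: [0.3, 1.9, 4.2]
opening: 0.0219
grasp_force: 19.8
```

```bash
python3 -c "
from h import *
save(red(),'pics/w7.png'); o=get_obs(); print(o['torque'],o['wrist_force'])"
```

```text
red px [318.2 280.6] [ 299  262   39   36 1126] scoop x,y mm 8.0 -1.1
[ 0.37131556 -0.3342827   0.07753419] [0.37449926 0.69395039 4.00232806]
```

Now tilted about 23°, and the pivot resistance has fallen to 4 N, which is mild enough to finish on the jar's rim. I lift gently and carry it over to the jar.

Emit:
send_rows([
  [0, 0, -0.5, 0, 0],
  [0, 0, -1.5, 0, 0],
  [0, 0, -3, 0, 0],
  [0, 0, -4.5, 0, 0],
  [0, 0, -6, 0, 0],
  [0, 0, -7.5, 0, 0],
  [0, 0, -8.5, 0, 0],
  [-0.3, -0.7, -9, 0, 0],
  [-0.8, -2, -9, 0, 0],
  [-1.5, -3.8, -9, 0, 0],
  [-2.3, -5.8, -9, 0, 0],
  [-3, -7.5, -9, 0, 0],
])

```text
time_s: 22.72
eef_pos: [0.4318, -0.2786, 0.1528]
eef_rot: [[-0.983, 0.184, -0.0], [0.184, 0.983, 0.0], [0.0, 0.0, -1.0]]
wrist_force: [0.3, 0.3, -0.4]
opening: 0.0219
grasp_force: 19.7
```

Emit:
send_rows([
  [-0.8, -2, 0, 0, 0],
  [-1.6, -4, 0, 0, 0],
  [-2.5, -6.2, 0, 0, 0],
  [-3.4, -8.4, 0, 0, 0],
  [-4.3, -10.6, 0, 0, 0],
  [-5.1, -12.5, 0, 0, 0],
  [-5.8, -14, 0, 0, 0],
  [-6.2, -15, 0, 0, 0],
  [-6.4, -15.4, 0, 0, 0],
  [-6.4, -15.4, 0, 0, 0],
  [-6.4, -15.4, 0, 0, 0],
])

```text
time_s: 24.1
eef_pos: [0.4663, -0.4394, 0.1534]
eef_rot: [[-0.983, 0.183, -0.0], [0.183, 0.983, 0.0], [0.0, 0.0, -1.0]]
wrist_force: [-0.9, 0.8, -1.3]
opening: 0.0219
grasp_force: 19.7
```

```bash
python3 -c "
from h import *
s=red();save(s,'pics/w8.png');pickle.dump(s,open('w8.pkl','wb')); o=get_obs(); print(o['wrist_force'])
s=snap('scene');pickle.dump(s,open('scene2.pkl','wb'));save(s,'pics/scene2.png')
s=snap('side');pickle.dump(s,open('side2.pkl','wb'))
import cv2
a=cv2.imread('pics/w8.png');b=pickle.load(open('side2.pkl','rb'))['pixels'][240:400,300:440,::-1]; b=cv2.resize(b,(420,480),interpolation=cv2.INTER_CUBIC)
cv2.imwrite('pics/m8.png',cv2.resize(np.hstack([a[:,80:460],b]),None,fx=1,fy=1))"
```

```text
red px [317.6 279.8] [ 298  260   40   39 1242] scoop x,y mm 7.6 -1.5
[-0.31180848  0.25443088 -0.94129651]
```

View pics/m8.png

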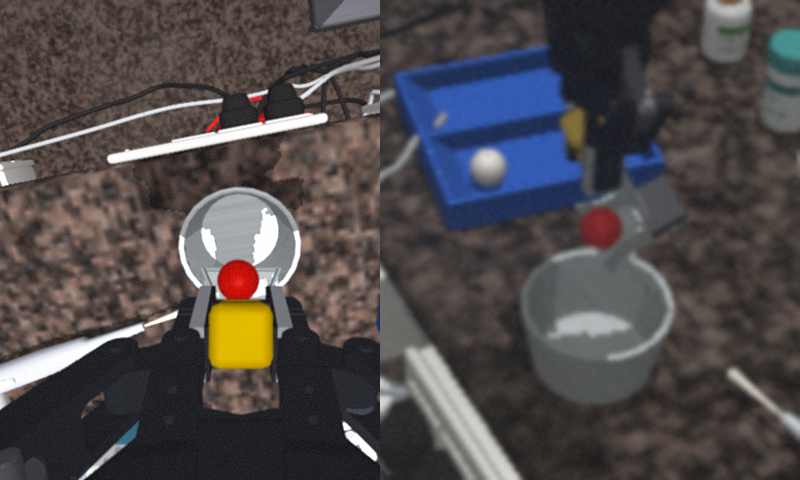

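The wrist view shows the jar rim centred under the tool: near rim at (320,187), sides at x 260 and 380. The ball lies at the lip of the scoop, which the side view shows tilted over the jar.

Run:
```python
from h import *
s=pickle.load(open('w8.pkl','rb'));R=s['obs']['eef_rot'];p=s['obs']['eef_pos']
for q in[(320,187.5),(259.5,245),(380.5,245)]:
    d=atz(s,*q,.05)-p;print(q,-1e3*d@R[:,0],1e3*d@R[:,1])
```

```text
(320, 187.5) -35.8762994957655 -0.2061891709383798
(259.5, 245) 6.206291333093563 -44.400747172567314
(380.5, 245) 6.19001246238214 43.993018096375344
```

Emit:
send_rows([
  [-0.1, 0, 0.5, 0, 0],
  [-0.3, 0, 1.5, 0, 0],
  [-0.4, 0, 2.8, 0, 0],
  [-0.4, 0, 4, 0, 0],
  [-0.4, 0, 5, 0, 0],
  [-0.4, 0, 5.5, 0, 0],
  [-0.4, 0, 5.6, 0, 0],
  [-0.4, 0, 5.6, 0, 0],
])

```text
time_s: 25.25
eef_pos: [0.4705, -0.4408, 0.0977]
eef_rot: [[-0.983, 0.183, 0.001], [0.183, 0.983, -0.0], [-0.001, -0.0, -1.0]]
wrist_force: [-0.5, 0.6, -0.8]
opening: 0.0217
grasp_force: 19.7
```

Emit:
send_rows([
  [0, 0, 0.2, 0, 0],
  [0, 0, 0.4, 0, 0],
  [0, 0, 0.6, 0, 0],
  [0, 0, 0.6, 0, 0],
])

```text
time_s: 25.75
eef_pos: [0.4702, -0.4406, 0.0912]
eef_rot: [[-0.983, 0.183, -0.0], [0.183, 0.983, 0.0], [0.0, 0.0, -1.0]]
wrist_force: [0.1, -1.0, -1.0]
opening: 0.0219
grasp_force: 19.8
```

Emit:
send_rows([
  [0, 0, 0.2, 0, 0],
  [0, 0, 0.4, 0, 0],
  [0, 0, 0.4, 0, 0],
])

```text
time_s: 26.12
eef_pos: [0.4712, -0.4411, 0.0893]
eef_rot: [[-0.983, 0.183, 0.003], [0.183, 0.983, -0.002], [-0.003, -0.001, -1.0]]
wrist_force: [-2.6, 1.7, 6.9]
opening: 0.0217
grasp_force: 20.7
```

```bash
python3 -c "
from h import *
red()"
```

```text
red px [317.9 281.3] [ 299  262   39   38 1208] scoop x,y mm 8.5 -1.4
```

Emit:
send_rows([
  [0.2, 0, 0.15, 0, 0],
  [0.4, 0, 0.35, 0, 0],
  [0.6, 0, 0.5, 0, 0],
  [0.8, 0, 0.7, 0, 0],
  [0.8, 0, 0.7, 0, 0],
])

```text
time_s: 26.8
eef_pos: [0.463, -0.4396, 0.0821]
eef_rot: [[-0.983, 0.183, 0.002], [0.183, 0.983, -0.002], [-0.002, -0.001, -1.0]]
wrist_force: [-1.6, 1.6, 5.7]
opening: 0.0223
grasp_force: 20.4
```

```bash
python3 -c "
from h import *
s=red(); print([proj(s,(.4765,-.4426,.05))])
save(s,'pics/w9.png')"
```

```text
red px [317.9 286.1] [299 275  39  21 617] scoop x,y mm 11.5 -1.4
[array([319.45758853, 298.76531329])]
```

Emit:
send_rows([
  [0.2, 0, 0.2, 0, 0],
  [0.4, 0, 0.4, 0, 0],
  [0.6, 0, 0.6, 0, 0],
  [0.8, 0, 0.8, 0, 0],
  [0.8, 0, 0.8, 0, 0],
])

```text
time_s: 27.48
eef_pos: [0.4549, -0.4379, 0.0736]
eef_rot: [[-0.983, 0.183, 0.001], [0.183, 0.983, -0.001], [-0.002, -0.001, -1.0]]
wrist_force: [-1.2, 1.6, 5.1]
opening: 0.022
grasp_force: 20.1
```

```bash
python3 -c "
from h import *
s=red(); save(s,'pics/w10.png')"
```

```text
red px [317.3 258.9] [299 245  38  31 963] scoop x,y mm -5.1 -1.6
```

Emit:
send_rows([
  [0, 0, 0, 0, 0],
  [0, 0, 0, 0, 0],
  [0, 0, 0, 0, 0],
])

```text
time_s: 27.9
eef_pos: [0.4551, -0.4381, 0.0735]
eef_rot: [[-0.983, 0.183, 0.002], [0.183, 0.983, -0.001], [-0.002, -0.001, -1.0]]
wrist_force: [-2.0, 1.6, 6.5]
opening: 0.0222
grasp_force: 20.2
```

```bash
python3 -c "
from h import *
s=red(); print(atz(s,317.5,258,.018))
b=snap('side');save(b,'pics/s3.png');I=np.array(b['pixels']).astype(int)
m=((I[...,0]>110)&(I[...,1]<60)&(I[...,2]<60)).astype(np.uint8)[300:400,320:430]
n,l,st,c=cv2.connectedComponentsWithStats(m);print([(c[i]+[320,300],st[i,4]) for i in range(1,n) if st[i,4]>5]); print(proj(b,(.46,-.44,.02)),proj(b,(.475,-.44,.06)))"
```

```text
red px [317.4 259. ] [299 245  38  31 959] scoop x,y mm -5.1 -1.6
[ 0.4536454 -0.4395117  0.018    ]
[(array([361.38095238, 352.80952381]), np.int32(21))]
[363.29973641 354.01561095] [371.71525659 335.60420979]
```

The ball has rolled out into the jar: (0.454, −0.440), about 23 mm from the jar's axis, and the side view is consistent. Lift the scoop straight out.

Emit:
send_rows([
  [0, 0, -0.5, 0, 0],
  [0, 0, -1.5, 0, 0],
  [0, 0, -3, 0, 0],
  [0, 0, -5, 0, 0],
  [0, 0, -7, 0, 0],
  [0, 0, -8.5, 0, 0],
  [0, 0, -9, 0, 0],
  [0, 0, -9, 0, 0],
])

```text
time_s: 29.0
eef_pos: [0.4546, -0.4377, 0.1625]
eef_rot: [[-0.983, 0.183, 0.0], [0.183, 0.983, -0.0], [-0.0, -0.0, -1.0]]
wrist_force: [0.7, 0.4, -1.7]
opening: 0.0216
grasp_force: 19.7
```

```bash
python3 -c "
from h import *
s=red(); print(atz(s,*[317.5,258],.016)); save(s,'pics/w11.png'); I=np.array(s['pixels']).astype(int)
m=((I[...,0]>150)&(I[...,1]<60)&(I[...,2]<60)).astype(np.uint8);n,l,st,c=cv2.connectedComponentsWithStats(m); i=1+np.argmax(st[1:,4]);print(atz(s,*c[i],.016))
pickle.dump(s,open('w11.pkl','wb'))"
```

```text
red px [317.7 220.3] [305 207  27  28 553] scoop x,y mm -27.4 -1.4
[ 0.48573046 -0.44601528  0.016     ]
[ 0.45267991 -0.43957341  0.016     ]
```

The ball is still in the jar (0.453, −0.440). The scoop is now tilted about 38° in the pads, so I'll right it on the fixed tray: bring the front part of its underside against the near edge and drive +x. First, carry it over, and compare yellow-block silhouettes with the upright reference.

Emit:
send_rows([
  [0.7, 2, 0, 0, 0],
  [1.6, 5, 0, 0, 0],
  [2.6, 8, 0, 0, 0],
  [3.6, 11, 0, 0, 0],
  [4.6, 14, 0, 0, 0],
  [5.6, 17, 0, 0, 0],
  [6.6, 20, 0, 0, 0],
  [7.3, 22, 0, 0, 0],
  [7.6, 22.9, 0, 0, 0],
  [7.6, 22.9, 2, 0, 0],
  [7.6, 22.9, 4, 0, 0],
  [7.6, 22.9, 6, 0, 0],
])

```text
time_s: 30.55
eef_pos: [0.4222, -0.1992, 0.1017]
eef_rot: [[-0.983, 0.184, 0.001], [0.184, 0.983, -0.001], [-0.001, -0.001, -1.0]]
wrist_force: [-0.4, 0.2, -1.1]
opening: 0.0218
grasp_force: 19.9
```

Emit:
send_rows([
  [0, 0, 1.2, 0, 0],
  [0, 0, 2.2, 0, 0],
  [0, 0, 2.2, 0, 0],
])

```text
time_s: 30.92
eef_pos: [0.4215, -0.1986, 0.0798]
eef_rot: [[-0.983, 0.184, -0.001], [0.184, 0.983, 0.0], [0.001, 0.0, -1.0]]
wrist_force: [0.3, 0.5, -1.1]
opening: 0.0222
grasp_force: 19.8
```

```bash
cat >> h.py <<'E'
def yel(s):
    h=cv2.cvtColor(np.array(s['pixels']),cv2.COLOR_RGB2HSV)[240:420,270:370]
    m=((h[...,0]>20)&(h[...,0]<32)&(h[...,1]>180)&(h[...,2]>80)); r,c=np.nonzero(m)
    print('yellow rows',r.min()+240,r.max()+240,'cols',c.min()+270,c.max()+270,'n',m.sum(),'cen',(r.mean()+240).round(1))
E
python3 -c "
from h import *
for n in('w2','w5','w8','w11'): yel(pickle.load(open(n+'.pkl','rb')))
yel(snap('wrist'))"
```

```text
yellow rows 283 377 cols 290 351 n 5243 cen 331.7
yellow rows 283 377 cols 290 351 n 5248 cen 331.6
yellow rows 300 368 cols 288 353 n 4181 cen 334.6
yellow rows 291 362 cols 288 353 n 4377 cen 325.8
yellow rows 290 362 cols 288 353 n 4418 cen 325.4
```

Emit:
send_rows([
  [-0.4, 0, 0, 0, 0],
  [-0.8, 0, 0, 0, 0],
  [-1.2, 0, 0, 0, 0],
  [-1.6, 0, 0, 0, 0],
  [-2, 0, 0, 0, 0],
  [-2, 0, 0, 0, 0],
])

```text
time_s: 31.72
eef_pos: [0.4418, -0.2023, 0.0803]
eef_rot: [[-0.983, 0.183, 0.0], [0.183, 0.983, -0.0], [-0.0, -0.0, -1.0]]
wrist_force: [-0.2, -0.1, -0.1]
opening: 0.0216
grasp_force: 19.8
```

```bash
python3 -c "
from h import *
yel(snap('wrist'))"
```

```text
yellow rows 291 362 cols 288 353 n 4369 cen 325.8
```

Emit:
send_rows([
  [-0.3, 0, 0, 0, 0],
  [-0.6, 0, 0, 0, 0],
  [-0.9, 0, 0, 0, 0],
  [-1.2, 0, 0, 0, 0],
  [-1.2, 0, 0, 0, 0],
])

```text
time_s: 32.4
eef_pos: [0.4536, -0.2045, 0.0803]
eef_rot: [[-0.983, 0.183, 0.0], [0.183, 0.983, -0.0], [-0.0, -0.0, -1.0]]
wrist_force: [-0.0, 0.9, -1.1]
opening: 0.0219
grasp_force: 19.8
```

```bash
python3 -c "
from h import *
yel(snap('wrist'))"
```

```text
yellow rows 291 362 cols 288 353 n 4372 cen 325.9
```

The lip is passing just above the rim. Back off, lower 9 mm, and retry.

Emit:
send_rows([
  [1, 0, 0, 0, 0],
  [2.2, 0, 0, 0, 0],
  [3, 0, 0, 0, 0],
  [3, 0, 0.5, 0, 0],
  [3, 0, 0.9, 0, 0],
  [2.5, 0, 0.9, 0, 0],
  [2, 0, 0.9, 0, 0],
  [1.5, 0, 0.9, 0, 0],
  [1, 0, 0.9, 0, 0],
  [1, 0, 0.9, 0, 0],
])

```text
time_s: 33.7
eef_pos: [0.4431, -0.2026, 0.0729]
eef_rot: [[-0.983, 0.183, -0.001], [0.183, 0.983, -0.0], [0.001, -0.0, -1.0]]
wrist_force: [-6.5, 3.2, 14.3]
opening: 0.0217
grasp_force: 21.9
```

```bash
python3 -c "
from h import *
yel(snap('wrist'))"
```

```text
yellow rows 296 362 cols 287 354 n 4325 cen 329.2
```

Emit:
send_rows([
  [-0.3, 0, -0.1, 0, 0],
  [-0.6, 0, -0.1, 0, 0],
  [-0.9, 0, -0.1, 0, 0],
  [-0.9, 0, -0.1, 0, 0],
])

```text
time_s: 34.25
eef_pos: [0.4527, -0.2044, 0.0738]
eef_rot: [[-0.983, 0.183, 0.0], [0.183, 0.983, -0.0], [-0.0, -0.0, -1.0]]
wrist_force: [-5.1, 1.6, 10.8]
opening: 0.0219
grasp_force: 21.7
```

```bash
python3 -c "
from h import *
yel(snap('wrist'))"
```

```text
yellow rows 300 369 cols 287 354 n 4545 cen 335.0
```

The silhouette is moving back toward upright (far edge row 362→369). Continue.

Emit:
send_rows([
  [-0.3, 0, 0, 0, 0],
  [-0.6, 0, 0, 0, 0],
  [-0.9, 0, 0, 0, 0],
  [-1.2, 0, 0, 0, 0],
  [-1.2, 0, 0, 0, 0],
])

```text
time_s: 34.92
eef_pos: [0.465, -0.2066, 0.0735]
eef_rot: [[-0.983, 0.183, 0.001], [0.183, 0.983, -0.0], [-0.001, -0.0, -1.0]]
wrist_force: [-3.7, 0.6, 7.3]
opening: 0.0219
grasp_force: 21.4
```

```bash
python3 -c "
from h import *
yel(snap('wrist'))"
```

```text
yellow rows 296 380 cols 286 355 n 5348 cen 339.8
```

Emit:
send_rows([
  [0, 0, -1.5, 0, 0],
  [0, 0, -3.5, 0, 0],
  [0, 0, -5, 0, 0],
  [0.4, 2, -5, 0, 0],
  [0.8, 4.5, -5, 0, 0],
  [1.2, 7, -5, 0, 0],
  [1.5, 9, -5, 0, 0],
  [1.5, 9.7, -4, 0, 0],
  [1.5, 9.7, -2, 0, 0],
  [1.5, 9.7, 0, 0, 0],
  [1.5, 9.7, 0.9, 0, 0],
  [1.5, 9.7, 0.9, 0, 0],
])

```text
time_s: 36.48
eef_pos: [0.4663, -0.1083, 0.0624]
eef_rot: [[-0.983, 0.184, -0.002], [0.184, 0.983, 0.0], [0.002, 0.0, -1.0]]
wrist_force: [0.3, 0.2, -1.3]
opening: 0.022
grasp_force: 20.2
```

Emit:
send_rows([
  [0, 0, 0.3, 0, 0],
  [0, 0, 0.6, 0, 0],
  [0, 0, 0.6, 0, 0],
])

```text
time_s: 36.85
eef_pos: [0.4672, -0.1084, 0.0574]
eef_rot: [[-0.983, 0.183, 0.0], [0.183, 0.983, -0.0], [-0.0, -0.0, -1.0]]
wrist_force: [0.4, -0.2, -0.1]
opening: 0.0217
grasp_force: 20.2
```

```bash
python3 -c "
from h import *
yel(snap('wrist'))"
```

```text
yellow rows 297 381 cols 286 355 n 5374 cen 340.5
```

Emit:
send_rows([
  [0, 0, 0.2, 0, 0],
  [0, 0, 0.4, 0, 0],
  [0, 0, 0.6, 0, 0],
  [0, 0, 0.6, 0, 0],
])

```text
time_s: 37.4
eef_pos: [0.4669, -0.1083, 0.0511]
eef_rot: [[-0.983, 0.183, -0.001], [0.183, 0.983, 0.0], [0.001, 0.0, -1.0]]
wrist_force: [-0.0, 0.3, -1.0]
opening: 0.0218
grasp_force: 20.2
```

Emit:
send_rows([
  [0, 0, 0.2, 0, 0],
  [0, 0, 0.4, 0, 0],
  [0, 0, 0.4, 0, 0],
])

```text
time_s: 37.78
eef_pos: [0.4694, -0.1088, 0.0495]
eef_rot: [[-0.983, 0.183, 0.005], [0.183, 0.983, -0.001], [-0.005, 0.0, -1.0]]
wrist_force: [-0.9, -0.2, 9.2]
opening: 0.0216
grasp_force: 21.9
```

```bash
python3 -c "
from h import *
yel(snap('wrist'))"
```

```text
yellow rows 296 384 cols 286 355 n 5613 cen 341.8
```

Emit:
send_rows([
  [0, 0, 0.2, 0, 0],
  [0, 0, 0.4, 0, 0],
  [0, 0, 0.4, 0, 0],
])

```text
time_s: 38.2
eef_pos: [0.4729, -0.1095, 0.0478]
eef_rot: [[-0.983, 0.183, 0.013], [0.183, 0.983, -0.002], [-0.013, 0.0, -1.0]]
wrist_force: [1.6, -0.1, 18.7]
opening: 0.0219
grasp_force: 23.3
```

```bash
python3 -c "
from h import *
yel(snap('wrist'))"
```

```text
yellow rows 296 390 cols 286 355 n 5996 cen 345.2
```

Emit:
send_rows([
  [0, 0, 0.2, 0, 0],
  [0, 0, 0.2, 0, 0],
  [0, 0, 0.2, 0, 0],
])

```text
time_s: 38.62
eef_pos: [0.4746, -0.1098, 0.0469]
eef_rot: [[-0.983, 0.183, 0.016], [0.183, 0.983, -0.003], [-0.016, 0.0, -1.0]]
wrist_force: [4.2, -0.1, 21.8]
opening: 0.0219
grasp_force: 23.9
```

```bash
python3 -c "
from h import *
yel(snap('wrist'))"
```

```text
yellow rows 297 394 cols 286 355 n 6142 cen 347.6
```

It's upright now (far edge row 394, at the expected scale). Relieve the pressure, then open gently.

Emit:
send_rows([
  [0, 0, -0.2, 0, 0],
  [0, 0, -0.4, 0, 0],
  [0, 0, -0.4, 0, 0],
])

```text
time_s: 39.05
eef_pos: [0.4691, -0.1088, 0.0468]
eef_rot: [[-0.983, 0.183, 0.004], [0.183, 0.983, -0.001], [-0.004, -0.0, -1.0]]
wrist_force: [1.8, 0.9, 9.2]
opening: 0.0219
grasp_force: 22.1
```

Emit:
send_rows([
  [0, 0, -0.15, 0, 0],
  [0, 0, -0.2, 0, 0],
  [0, 0, -0.2, 0, 0.4],
  [0, 0, -0.2, 0, 0.5],
  [0, 0, -0.2, 0, 0.6],
  [0, 0, -0.2, 0, 0.8],
  [0, 0, -0.2, 0, 1],
  [0, 0, -0.2, 0, 1],
  [0, 0, -0.2, 0, 1],
])

```text
time_s: 40.17
eef_pos: [0.4671, -0.1084, 0.0473]
eef_rot: [[-0.983, 0.183, 0.0], [0.183, 0.983, 0.0], [-0.0, 0.0, -1.0]]
wrist_force: [-0.2, 0.2, 0.1]
opening: 0.0853
grasp_force: 0.0
```

```bash
python3 -c "
from h import *
s=snap('wrist');yel(s)
a=pickle.load(open('scene.pkl','rb'));b=snap('scene');
for s in(a,b):
    h=cv2.cvtColor(np.array(s['pixels']),cv2.COLOR_RGB2HSV)[220:300,285:335];m=(h[...,0]>20)&(h[...,0]<32)&(h[...,1]>180)&(h[...,2]>80);r,c=np.nonzero(m);print(r.min()+220,r.max()+220,c.min()+285,c.max()+285,m.sum())"
```

```text
yellow rows 313 414 cols 288 353 n 5802 cen 364.7
244 267 302 316 290
243 265 299 313 283
```

Released. In the scene view the block has the same upright silhouette as at the start (15×23 px). Retract straight up and verify everything.

Emit:
send_rows([
  [0, 0, -1, 0, 1],
  [0, 0, -3, 0, 1],
  [0, 0, -6, 0, 1],
  [0, 0, -9, 0, 1],
  [0, 0, -12, 0, 1],
  [0, 0, -15, 0, 1],
  [0, 0, -15, 0, 1],
])

```text
time_s: 41.15
eef_pos: [0.469, -0.1088, 0.2005]
eef_rot: [[-0.983, 0.183, 0.006], [0.183, 0.983, -0.002], [-0.007, -0.0, -1.0]]
wrist_force: [-0.1, 0.6, -1.1]
opening: 0.0855
grasp_force: 0.0
```

Run:
```python
from h import *
def tri(a,p,b,q):
    c1,d1=ray(a,*p);c2,d2=ray(b,*q);t=np.linalg.lstsq(np.c_[d1,-d2],c2-c1,rcond=None)[0]
    x,y=c1+t[0]*d1,c2+t[1]*d2;return ((x+y)/2).round(4),np.linalg.norm(x-y).round(4)
def blob(s,lo,hi,box):
    x,y,w,g=box;h=cv2.cvtColor(np.array(s['pixels']),cv2.COLOR_RGB2HSV)[y:y+g,x:x+w]
    r,c=np.nonzero(cv2.inRange(h,lo,hi));return (c.min()+c.max())/2+x,(r.min()+r.max())/2+y,len(r)
sc,si,w=snap('scene'),snap('side'),snap('wrist'); Y=((20,150,70),(34,255,255))
p,q=blob(sc,*Y,(285,220,50,70)),blob(si,*Y,(270,200,60,70)); print(p,q,'grip',tri(sc,p[:2],si,q[:2]))
o,u=pickle.load(open('scene.pkl','rb')),pickle.load(open('side.pkl','rb'))
p,q=blob(o,*Y,(285,220,50,70)),blob(u,*Y,(270,200,60,70)); print('orig',p,q,tri(o,p[:2],u,q[:2]))
h=cv2.cvtColor(np.array(w['pixels']),cv2.COLOR_RGB2HSV);m=cv2.inRange(h[100:330,240:400],*Y);r,c=np.nonzero(m)
if len(r): print('wrist top', r.min()+100,r.max()+100,c.min()+240,c.max()+240,w['obs']['eef_pos'])
q=blob(si,(0,180,70),(6,255,255),(340,325,60,60));print('red side',q,atz(si,*q[:2],.016))
print('diff jar side',np.abs(np.array(si['pixels']).astype(int)-np.array(u['pixels']))[320:380,340:405].mean())
q=[blob(s,(0,0,150),(180,60,255),b) for s,b in((sc,(338,232,24,24)),(si,(325,284,24,24)))];print('white',q,tri(sc,q[0][:2],si,q[1][:2]))
```

```text
(np.float64(306.0), np.float64(253.5), 302) (np.float64(294.5), np.float64(223.5), 10) grip (array([ 0.4773, -0.1036,  0.0838]), np.float64(0.0118))
orig (np.float64(309.0), np.float64(255.5), 311) (np.float64(290.0), np.float64(224.5), 38) (array([ 0.4683, -0.101 ,  0.0832]), np.float64(0.0104))
wrist top 223 261 306 335 [ 0.4670979  -0.10836404  0.19755259]Traceback (most recent call last):
  File "<stdin>", line 14, in <module>
  File "<stdin>", line 7, in blob
    return umr_minimum(a, axis, None, out, keepdims, initial, where)
ValueError: zero-size array to reduction operation minimum which has no identity
```

Run:
```python
from h import *
sc,si=snap('scene'),snap('side')
for n,s in(('scene',sc),('side',si)):
    I=np.array(s['pixels']).astype(int);m=((I[...,0]>60)&(I[...,1]<.45*I[...,0])&(I[...,2]<.45*I[...,0])).astype(np.uint8)
    k,l,st,c=cv2.connectedComponentsWithStats(m)
    print(n,[(c[i].round(1),st[i,4]) for i in range(1,k) if st[i,4]>8], 'expect',proj(s,(.453,-.44,.016)))
    o=pickle.load(open(n+'.pkl','rb'));d=np.abs(I-np.array(o['pixels']).astype(int)).sum(2)
    b={'scene':{'jar':(370,192,50,45),'white':(338,232,24,24)},'side':{'jar':(342,318,60,62),'white':(325,284,24,24)}}[n]
    print({q:d[y:y+h,x:x+w].mean().round(1) for q,(x,y,w,h) in b.items()})
```

```text
scene [(array([413.7, 166.9]), np.int32(14)), (array([457.4, 186. ]), np.int32(80)), (array([353.1, 380.7]), np.int32(353)), (array([362.4, 369.5]), np.int32(187)), (array([372.8, 366.8]), np.int32(12)), (array([389.3, 381.4]), np.int32(401)), (array([333., 381.]), np.int32(212)), (array([323.7, 398.6]), np.int32(970)), (array([297.7, 392.8]), np.int32(299)), (array([367.3, 391.2]), np.int32(76)), (array([367.1, 440.5]), np.int32(5962)), (array([354.7, 399.5]), np.int32(13)), (array([292.7, 404.1]), np.int32(23)), (array([345.9, 412.8]), np.int32(166)), (array([ 28.6, 413. ]), np.int32(204)), (array([301.3, 420.1]), np.int32(481)), (array([298.5, 444.6]), np.int32(1762)), (array([346.1, 427.7]), np.int32(83))] expect [401.34786519 222.38639498]
{'jar': np.float64(3.8), 'white': np.float64(3.8)}
side [(array([233.7, 133.4]), np.int32(18)), (array([551.8, 269.3]), np.int32(18)), (array([569.9, 282.2]), np.int32(18)), (array([361.1, 352.7]), np.int32(26)), (array([324.8, 426.2]), np.int32(136)), (array([332.2, 449.1]), np.int32(836)), (array([301.6, 465. ]), np.int32(368)), (array([316.4, 470.7]), np.int32(194)), (array([357.9, 472.9]), np.int32(734)), (array([373.3, 461.4]), np.int32(80)), (array([537.2, 462.6]), np.int32(56)), (array([433.9, 474.5]), np.int32(77))] expect [359.79702705 356.88004467]
{'jar': np.float64(9.0), 'white': np.float64(6.4)}
```

The red ball shows inside the jar (side 361,353), and the jar and white ball are unchanged. The scoop stands released, and the arm is clear. Handing in.

```bash
python3 -c "
from workcell import *
print(close_job())"
```

```text
the job is handed in; nothing more can be done
None
```

I handed the job in at about 41 s, without the verdict being shown: the red ball is in the upright jar, the scoop stands released on the bare worktop, and the white ball is still in the tray.

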